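# Slide the draining grid of glazed chestnuts home into its notches

### The job

Push the wire grid of glazed chestnuts along the rails of its draining stand with your fingertips, towards the notches, until you feel both of its cross bars drop into the notches and it sits level and locked there, going slowly over the last few centimetres so as not to slam it in; then take your hand away. Slide it only, never lift it off the rails, do not touch the sticky chestnuts or let any fall off the grid, and leave everything else on the table where it is.

Things in the scene. Friction and masses are not known exactly. Their poses are not given: they have to be found in the camera images.
- stand: Stainless draining stand, fixed, 463 mm long (its y) x 283 mm wide (its x); origin at the centre of its footprint on the table, z up. Two white plastic rail strips along its y, 16 mm wide, centred at x = -125 and +125, flat tops 70 mm above the table, y = -230 to +230, each with two notches. Side plates outside them rise to 86 mm and guide the grid with 3.5 mm play a side. The grid must travel to -y.
- seat (a point): Where the grid's origin lies when the grid is home: stand x = 0, y = -65 mm, 62 mm above the table. Axes as the stand's. A drip pan lies between the rails below, rim 51 mm above the table; end stops across the rails at y = +-231 mm rise to 86 mm.
- notch_lead (a point): Midway between the two notches (one in each rail) that take the leading cross bar, on their floor: stand y = -165 mm, 62 mm above the table. Notches are square, 16 mm wide along y and 8 mm deep, open to above.
- notch_trail (a point): The same for the trailing cross bar: stand y = +35 mm, 62 mm above the table.
- grid: Loose wire grid, 220 mm long (y) x 218 mm wide, 0.45 to 0.7 kg, friction about 0.6 on the rails. Origin at its centre, level with the underside of its two cross bars: 70 mm above the table while riding on the rails, 62 mm when home. Axes as the stand's. Starts 60 to 160 mm to the +y side of the seat, leading bar between the two pairs of notches. The wires' top is 20 mm above the origin.
- bar_lead (a point): Underside of the middle of the leading (-y) cross bar, a round bar 10 mm thick, 270 mm long, along x, at grid y = -100 mm, z = 0. Both bars drop at the same moment; in the notches the grid has 3 mm play each way, then stops dead against their walls, which the finger feels: sliding takes 3 to 6 N; meeting the walls at 20 mm/s peaks under 40 N, faster pushing hits harder.
- bar_trail (a point): Underside of the middle of the trailing (+y) cross bar, grid y = +100 mm, z = 0.
- loop_trail (a point): Centre of the top bar (8 mm thick, level, along x) of the upright wire loop at the trailing end: grid x = 0, y = +110 mm, 48 mm above the grid's origin; the loop is 78 mm wide. The end frame bar beneath spans 10 to 18 mm above the origin. Push here from its +y side, towards the stand's -y. A like loop stands at the leading end.
- nut0: Glazed chestnut, brown, about 36 mm across and 26 mm tall, loose on the grid's wires, origin under it (20 mm above the grid's origin). At least 50 mm inside the grid's end loops. Not to be touched.
- nut1: Glazed chestnut, brown, about 36 mm across and 26 mm tall, loose on the grid's wires, origin under it (20 mm above the grid's origin). At least 50 mm inside the grid's end loops. Not to be touched.
- nut2: Glazed chestnut, brown, about 36 mm across and 26 mm tall, loose on the grid's wires, origin under it (20 mm above the grid's origin). At least 50 mm inside the grid's end loops. Not to be touched.
- nut3: Glazed chestnut, brown, about 36 mm across and 26 mm tall, loose on the grid's wires, origin under it (20 mm above the grid's origin). At least 50 mm inside the grid's end loops. Not to be touched.
- nut4: Glazed chestnut, brown, about 36 mm across and 26 mm tall, loose on the grid's wires, origin under it (20 mm above the grid's origin). At least 50 mm inside the grid's end loops. Not to be touched.
- nut5: Glazed chestnut, brown, about 36 mm across and 26 mm tall, loose on the grid's wires, origin under it (20 mm above the grid's origin). At least 50 mm inside the grid's end loops. Not to be touched.
- full_tray: Round dark fluted tray, 140 mm across, 28 mm high, filled to about 32 mm with gold-wrapped sweets; stands just beyond the -y end of the stand. Origin under its centre. Bystander.
- tray_stack: Stack of empty dark fluted trays, 140 mm across and 62 mm high, origin under its centre. Bystander.
- palette: White-handled spatula, 240 mm long, lying flat along the far side of the stand, origin near its middle. Bystander.
- bowl: Small steel bowl, 110 mm across, 50 mm high, origin under its centre. Bystander.
- spare_nut: Single chestnut in a dark paper cup, 38 mm across, 29 mm tall, just beyond the +y end of the stand. Origin under it. Bystander.

How it is judged:
By the outcome, as a careful person would: the job done as asked, in the order asked, and still so for the second after the job is handed in, with the robot touching nothing.
It also fails if it takes over 38 s, if anything falls off the work surface, if the arm or the gripper's body presses on something with over 40 N, if the wrist force passes 120 N, or if a joint passes its speed limit or range.

### The arm

A 6-joint arm with a two-finger parallel gripper is mounted at the origin on the work surface. World frame = base frame: x ahead of the robot, y to its left, z up, the work surface at z = 0. Lengths are in m, angles in rad, forces in N, time in s.
With the tool pointing down it reaches from about 0.325 to 0.925 m from the base axis. Payload 3.1 kg.
Tool frame: the origin (TCP) lies between the finger pads; the fingertips stand 8 mm ahead of it and the grasp point (between the pads) lies 11 mm behind it; x points along the fingers, y is the direction in which the jaws open and shut, and the axes are right-handed (so a half turn about x gives the same grasp; the last joint's range is limited). The gripper opens to 85 mm and grips with 20 to 120 N. Pads are 22 mm wide; open, the fingers measure 114 mm over their backs; the gripper's body (76 mm by 85 mm) begins 54 mm behind the grasp point. The pads swing forward as they close: fully open they stand 13 mm farther back than shut.
Start: joints at [-1.355, 0.217, 1.613, -0, 1.311, -0.112], TCP at [0.201, -0.592, 0.239] pointing down, gripper open.
Joint ranges: [-2.75, 2.75], [-0.78, 2.1], [0.31, 2.55], [-1.13, 4.27], [0.13, 2.63], [-2.58, 2.58]. Speed limits (rad/s): [2.79, 2.79, 3.14, 3.14, 3.14, 3.14].

### API

Orientations are given as a rotation vector (axis times angle).
In Python, from bench import telemetry, read_camera, get_calibration, ticket, spotter gives the robot as it stands. The module is installed in compiled form; this text tells all that it offers.
- The arm moves only by the tool move_arm, never from a script. Its argument "targets" is a list of rows, each a list of 3 entries, a list of its own where there are three numbers: the shift along the tool's x, y, z in m, then the turn, a rotation vector about the tool's x, y, z in degrees, then the closure, from -1 (fully open) to 1 (shut), so that 0 is half open. A call has 1 to 10 rows; each row is the pose to reach, as a shift and turn from the pose commanded when the call began, along the tool's axes at that moment; what a row does not reach only later rows make up. A row lasts 1/8 s, in which the tool goes at most 62.5 mm and 10.7 degrees, less where a joint would pass 70% of its speed; a pose out of reach is approached as far as the arm can. A call with a gripper value outside its range is refused whole. The fingers move at their own pace and stop on an object; "force" is the grip in N (left out, the last holds). Time passes only in rows, so rows that repeat a pose let the fingers close. It gives the time, the measured TCP pose, the force and the opening at its end, in the units of the state.
- telemetry.get_obs(): the state, without advancing time (a new reading comes with each control period).
- read_camera(name): name is "scene" or "top" or "wrist"; returns the picture (384x512x3 uint8, red, green, blue); there is no depth.
- get_calibration(name): a dict with "mtx" (3x3 intrinsics, pixels), "eye" and "attitude" of the camera in the world. Camera axes: x right, y up, looking along -z (the intrinsics and any distortion apply to the point x, -y, -z); pixel columns grow to the right and rows downward; lengths in m; the calibration is good to about 2 mm. A picture is of the moment at which its call begins: read the wrist's pose just before it. get_calibration takes no time and is no camera call; for the wrist camera it gives the pose at the moment of the call.
- ticket.sign_off(): hands the job in, once; it reports no verdict.
Trained networks look in the newest picture that a camera, given by its name, has taken for a name from the list of things; names that differ only in an ending like _2 or _b are one class to them, and where a whole thing is asked for, a point or a joint stands for the part that bears it (a point fixed in the world has none). Each returns a list of dicts, best first, with "score" (0 to 1); they miss things now and then, are a little off and sometimes report something else, mostly with a low value. They report only what shows in the picture. A call takes as long as a camera call.
- spotter.trace(name, camera): "region" (384x512 bool, what is visible of it) and "bbox" ([left, top, right, bottom] in pixels, round what is visible of it).
The state is a dict: "t": time; "joints": joint angles; "dq": joint speeds; "joint_torque": joint torques, N m; "tcp_pos": TCP position; "eef_rot": TCP orientation; "contact_force": force on the tool from outside, world axes, zero at the start; "wrist_torque": the same for the moment, N m; "gripper_width": opening from 0.0 (shut) to 1.0 (fully open).
Only numpy, scipy, OpenCV 4.12 (cv2) and the standard library are available. Lean on these libraries where they do the work, as an engineer would, in place of code of your own. Each camera call takes 0.05 s, during which the arm holds its last target.

## Working session

There is one attempt and no reset: what is moved stays moved. The work goes in short steps, Python scripts to look and compute and a tool call to move; the robot and the scene stay as the last step left them, time stands still between calls to the robot, and variables do not carry over. Pictures are saved under pics/ and viewed, and the job is handed in when it is done.

Besides the shell and the picture viewer there is one more tool, called after ">>>" as name([rows], argument=value, ...), one row to a line, values as JSON. move_arm: Moves the arm, as the interface text tells. Its arguments: {"type":"object","properties":{"targets":{"type":"array","items":{"type":"array"}},"force":{"type":"number"}},"required":["targets"]}

```bash
mkdir -p pics
python3 - <<'E'
from bench import telemetry, read_camera, get_calibration
import cv2,numpy as np
np.set_printoptions(precision=4,suppress=True)
o=telemetry.get_obs()
for k in o: print(k,np.round(o[k],4))
for n in ["scene","top"]:
    im=read_camera(n); cv2.imwrite(f"pics/{n}0.png",im[:,:,::-1])
    c=get_calibration(n); print(n,c)
E
```

```text
t 0.0
joints [-1.3552  0.2178  1.6149 -0.      1.3113 -0.1122]
dq [ 0.0003 -0.0005  0.001   0.0016  0.0014  0.    ]
joint_torque [ -0.0017 -39.6847 -30.3852  -0.0002   0.0097  -0.    ]
tcp_pos [ 0.2011 -0.5909  0.238 ]
eef_rot [ 2.0448  0.3407 -2.0451]
contact_force [ 0.4848  0.0704 -0.2961]
wrist_torque [-0.0134  0.0052  0.0226]
gripper_width 1.0004
scene {'mtx': array([[453.0934,   0.    , 258.3458],
       [  0.    , 453.0934, 192.9182],
       [  0.    ,   0.    ,   1.    ]]), 'eye': array([ 1.0045, -0.6327,  0.9303]), 'attitude': array([0.7663, 0.2418, 0.5629])}
top {'mtx': array([[406.2752,   0.    , 258.9887],
       [  0.    , 406.2752, 193.5165],
       [  0.    ,   0.    ,   1.    ]]), 'eye': array([0.3591, 0.0565, 1.2799]), 'attitude': array([ 0.1402, -0.1272, -1.5501])}
```

View pics/scene0.png

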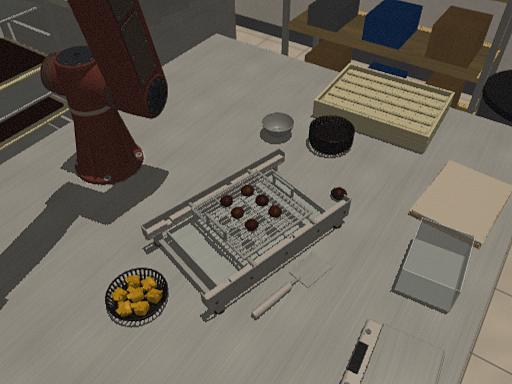

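View pics/top0.png

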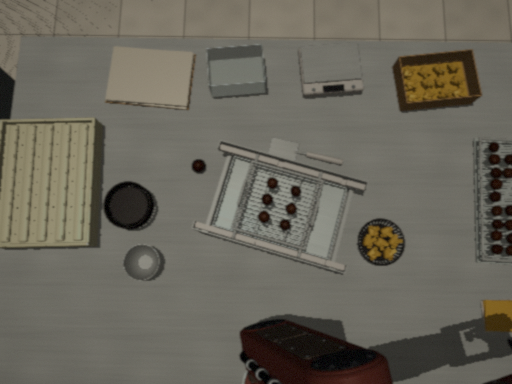

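```bash
cat > h.py <<'E'
import numpy as np,cv2
from scipy.spatial.transform import Rotation as R
from bench import telemetry, read_camera, get_calibration, spotter
np.set_printoptions(precision=4,suppress=True)
def proj(c,P):
    P=np.atleast_2d(P); q=R.from_rotvec(c['attitude']).inv().apply(P-c['eye'])
    q=q*[1,-1,-1]; u=q@c['mtx'].T; return u[:,:2]/u[:,2:]
def ray(c,uv,z):
    d=np.linalg.inv(c['mtx'])@[uv[0],uv[1],1]; d=R.from_rotvec(c['attitude']).apply(d*[1,-1,-1])
    return c['eye']+d*(z-c['eye'][2])/d[2]
E
python3 - <<'E'
from h import *
for n,(x0,y0,w,h) in {"top":(185,125,200,155),"scene":(130,140,240,175)}.items():
    im=cv2.imread(f"pics/{n}0.png")[y0:y0+h,x0:x0+w]
    s=4 if n=="top" else 3.3
    cv2.imwrite(f"pics/{n}0z.png",cv2.resize(im,None,fx=s,fy=s,interpolation=cv2.INTER_CUBIC))
for nm in ["grid","stand"]:
    for cam in ["top","scene"]:
        r=spotter.trace(nm,cam)
        for d in r[:2]: 
            print(nm,cam,d['score'],d['bbox'],cv2.minAreaRect(np.argwhere(d['region'])[:,::-1].astype(np.float32)))
E
```

```text
grid top 0.74 [230.9, 153.7, 322.2, 255.4] ((276.4273376464844, 205.21054077148438), (78.47872161865234, 84.89984893798828), 15.10109806060791)
grid top 0.52 [185.9, 158.4, 205.8, 173.6] ((198.0, 165.0), (14.0, 14.0), 90.0)
grid scene 0.69 [190.3, 166.9, 315.9, 265.4] ((253.15792846679688, 212.89048767089844), (85.4583511352539, 97.21416473388672), 55.25682067871094)
grid scene 0.69 [254.1, 253.0, 329.6, 314.0] ((288.09759521484375, 286.6219787597656), (24.51927947998047, 90.58078002929688), 51.34019470214844)
stand top 0.82 [191.2, 141.6, 368.0, 272.5] ((280.1415100097656, 206.25469970703125), (159.7503204345703, 96.83918762207031), 15.94539737701416)
stand scene 0.78 [141.6, 148.3, 352.5, 313.5] ((248.37451171875, 219.40817260742188), (118.25869750976562, 189.94418334960938), 54.23332595825195)
stand scene 0.69 [262.5, 112.2, 294.7, 137.1] ((277.5, 124.5), (25.0, 31.0), 90.0)
```

View pics/top0z.png

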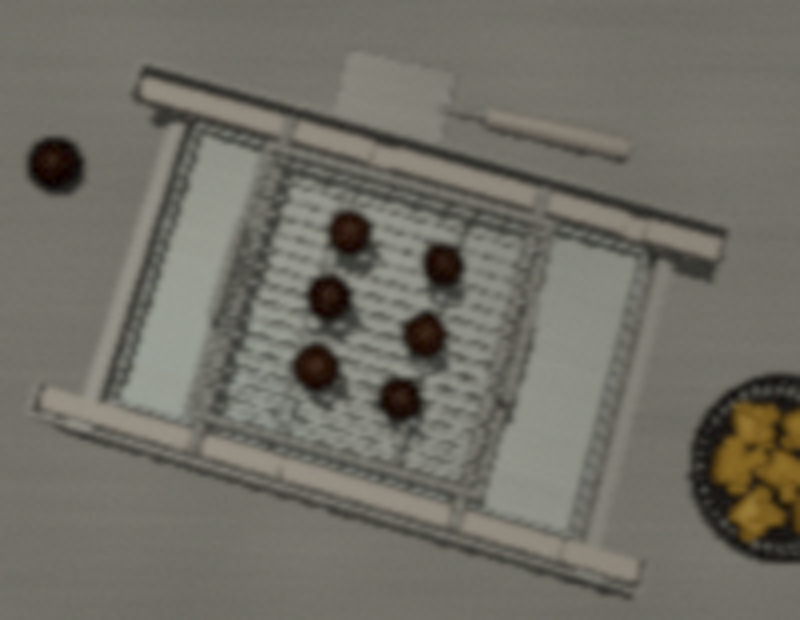

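View pics/scene0z.png

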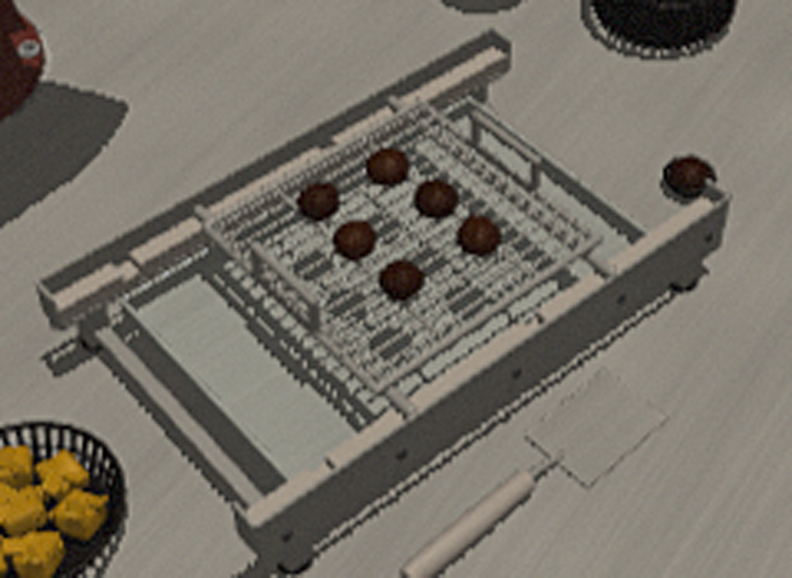

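Run:
```python
from h import *
from scipy.optimize import least_squares
ct,cs=get_calibration("top"),get_calibration("scene")
def Z(p,x0,y0,s): return (np.array(p)+.5)/s-.5+[x0,y0]
T=lambda p:Z(p,185,125,4); S=lambda p:Z(p,130,140,3.3)
a=.125
obs=[(ct,T((139,86)),(a,.23,.07)),(ct,T((721,245)),(a,-.23,.07)),(ct,T((41,399)),(-a,.23,.07)),(ct,T((636,572)),(-a,-.23,.07)),
(cs,S((54,303)),(-a,-.23,.07)),(cs,S((254,517)),(a,-.23,.07)),(cs,S((722,197)),(a,.23,.07)),(cs,S((502,58)),(-a,.23,.07))]
bars=[(ct,T((543,200)),(a,-.1,.01)),(ct,T((460,515)),(-a,-.1,.01)),(ct,T((285,130)),(a,.1,.01)),(ct,T((198,437)),(-a,.1,.01)),
(cs,S((207,212)),(-a,-.1,.01)),(cs,S((405,402)),(a,-.1,.01)),(cs,S((605,268)),(a,.1,.01)),(cs,S((420,102)),(-a,.1,.01))]
def w(p,q): 
    c,s=np.cos(p[2]),np.sin(p[2]); return np.array([p[0]+c*q[0]-s*q[1],p[1]+s*q[0]+c*q[1],q[2]])
def res(p):
    r=[(proj(c,w(p,q))[0]-u) for c,u,q in obs]
    r+=[(proj(c,w(p,(q[0],q[1]+p[3],q[2]+.07)))[0]-u) for c,u,q in bars]
    return np.array(r)
f=least_squares(lambda p:res(p).ravel(),[.3,0,-.26,0.03],loss='soft_l1')
p=f.x;print(p,np.degrees(p[2]));print(res(p))
import json;json.dump(list(p),open('p.json','w'))
for off in (0,1):
    pass
for n,c,cr,s in(("top",ct,(185,125,200,155),4),("scene",cs,(130,140,240,175),3.3)):
    im=cv2.imread(f"pics/{n}0z.png")
    for q in [(x,y,.07) for x in(a-.008,a+.008,-a-.008,-a+.008) for y in(.23,-.23,.043,.027,-.157,-.173)]+[(0,p[3]+.11,.118),(.035,p[3]+.11,.118),(-.035,p[3]+.11,.118),(0,p[3]-.11,.118),(0.141,.231,.086),(-.141,.231,.086),(0.141,-.231,.086),(-.141,-.231,.086)]:
        u=proj(c,w(p,q))[0]; u=(u-cr[:2]+.5)*s
        cv2.circle(im,tuple(int(v) for v in u),2,(0,255,0),-1)
    cv2.imwrite(f"pics/{n}0f.png",im)
print("loop",w(p,(0,p[3]+.11,.118)), "travel",p[3]+.065)
```

```text
[ 0.5356  0.0054 -0.2652  0.0066] -15.194874882479658
[[-0.4393 -0.803 ]
 [-0.771   0.0413]
 [-0.5809 -1.4421]
 [ 0.2455 -1.1049]
 [ 0.1013  0.1186]
 [-1.6866  1.0179]
 [-2.8386  0.1024]
 [ 0.0447 -3.2374]
 [ 0.4777 -1.6565]
 [-0.5177 -0.073 ]
 [ 1.3961 -1.9288]
 [-0.5443  0.3338]
 [-1.3505 -0.8728]
 [ 0.1512  0.1052]
 [ 0.2854 -1.3432]
 [-7.1844 -0.9049]]
loop [0.5661 0.118  0.118 ] travel 0.07161855000372408
```

```bash
sleep 0.1
```

```text
(no output)
```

View pics/top0f.png

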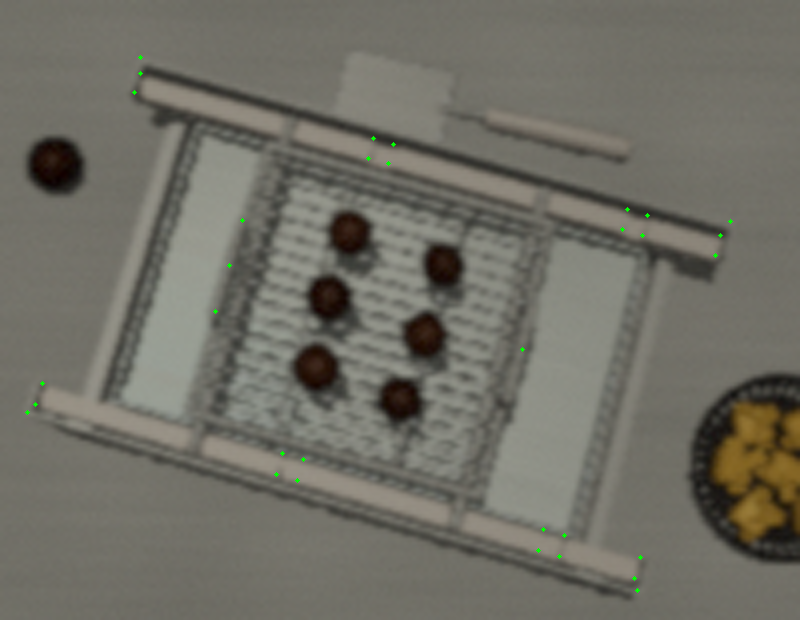

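View pics/scene0f.png

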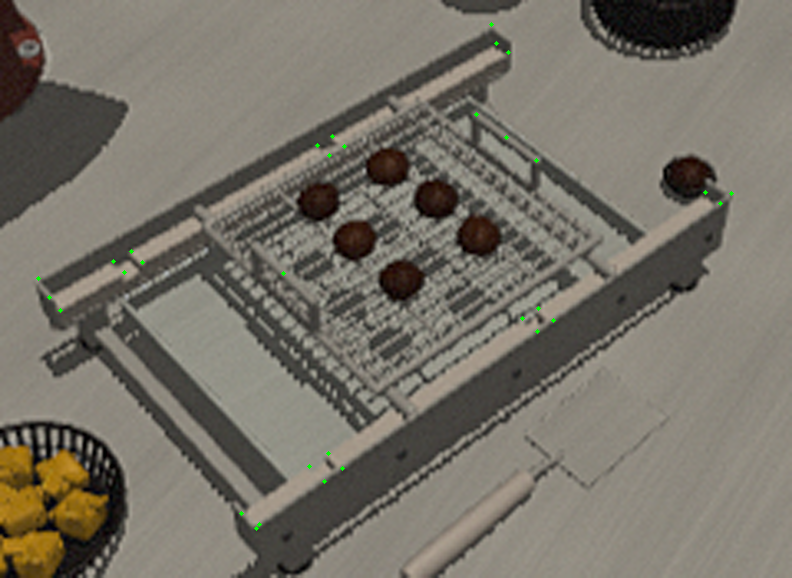

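Run:
```python
from h import *
import json
p=json.load(open('p.json'));o=telemetry.get_obs()
Rt=R.from_rotvec(o['eef_rot']);M=Rt.as_matrix();print(M)
th=p[2];ys=np.array([-np.sin(th),np.cos(th),0]);xs=np.array([np.cos(th),np.sin(th),0])
tgt=np.array([p[0],p[1],0])+ys*(p[3]+.11+.05)
print("tgt",tgt)
# desired: tool x down; options
for name,y in (("y=ys",ys),("y=-ys",-ys),("y=xs",xs),("y=-xs",-xs)):
    x=np.array([0,0,-1.]);D=np.column_stack([x,y,np.cross(x,y)])
    print(name,np.degrees((Rt.inv()*R.from_matrix(D)).as_rotvec()))
for z in (.26,.106): print("shift",M.T@(np.r_[tgt[:2],z]-o['tcp_pos']))
print("-ys in tool",M.T@-ys)
```

```text
[[-0.0002  0.3219 -0.9468]
 [ 0.0009 -0.9468 -0.3219]
 [-1.     -0.0009 -0.0001]]
tgt [0.5792 0.1662 0.    ]
y=ys [-146.0255   -0.0678    0.013 ]
y=-ys [33.9745  0.0099  0.0516]
y=xs [-56.0255  -0.0303   0.0446]
y=-xs [123.9745   0.0525   0.0356]
shift [-0.0206 -0.5956 -0.6019]
shift [ 0.1334 -0.5955 -0.6019]
-ys in tool [-0.0008  0.8293  0.5588]
```

>>> move_arm([
  [[-0.01,-0.01,-0.01],[0,0,0],1],
  [[-0.02,-0.03,-0.03],[0,0,0],1],
  [[-0.02,-0.06,-0.06],[0,0,0],1],
  [[-0.02,-0.095,-0.095],[0,0,0],1],
  [[-0.02,-0.13,-0.13],[0,0,0],1],
  [[-0.02,-0.165,-0.165],[0,0,0],1],
  [[-0.02,-0.2,-0.2],[0,0,0],1],
  [[-0.02,-0.235,-0.235],[0,0,0],1],
  [[-0.02,-0.27,-0.27],[0,0,0],1],
  [[-0.02,-0.3,-0.3],[0,0,0],1],
])

```text
t: 1.55
tcp_pos: [0.3892, -0.2088, 0.2603]
eef_rot: [2.045, 0.338, -2.042]
contact_force: [0.3, -0.2, 0.7]
gripper_width: -0.002
```

>>> move_arm([
  [[0,-0.03,-0.03],[-4,0,0],1],
  [[0,-0.065,-0.065],[-10,0,0],1],
  [[0,-0.1,-0.1],[-16,0,0],1],
  [[0,-0.135,-0.135],[-23,0,0],1],
  [[0,-0.17,-0.17],[-30,0,0],1],
  [[0,-0.205,-0.205],[-37,0,0],1],
  [[0,-0.24,-0.24],[-44,0,0],1],
  [[0,-0.27,-0.275],[-50,0,0],1],
  [[0,-0.29,-0.295],[-54,0,0],1],
  [[0,-0.296,-0.302],[-56,0,0],1],
])

```text
t: 2.8
tcp_pos: [0.5792, 0.1682, 0.26]
eef_rot: [1.4, 1.074, -1.399]
contact_force: [-0.5, -0.2, -0.4]
gripper_width: 0.001
```

Run:
```python
from h import *
import json
p=json.load(open('p.json'))
for n in ["top","scene"]: cv2.imwrite(f"pics/{n}1.png",read_camera(n)[:,:,::-1])
o=telemetry.get_obs()
M=R.from_rotvec(o['eef_rot']).as_matrix();print(o['t'],o['tcp_pos'],o['joints'],o['contact_force'],o['gripper_width']);print(M)
th=p[2];A=np.array([[np.cos(th),-np.sin(th),0],[np.sin(th),np.cos(th),0],[0,0,1]])
print("stand frame tcp",A.T@(o['tcp_pos']-[p[0],p[1],0]));print(A.T@M)
a=cv2.imread("pics/top1.png")[100:300,150:400];b=cv2.imread("pics/scene1.png")[100:300,130:380]
cv2.imwrite("pics/b1.png",cv2.resize(np.vstack([a,b])[:,:],None,fx=1.5,fy=1.5,interpolation=cv2.INTER_CUBIC))
```

```text
2.9 [0.5791 0.1669 0.2597] [ 0.1644  0.1539  1.6476 -0.0002  1.3399  0.4289] [ 0.0108 -0.8597 -0.6942] 0.007029016883055561
[[ 0.0002  0.9652 -0.2615]
 [-0.0002 -0.2615 -0.9652]
 [-1.      0.0003  0.0001]]
stand frame tcp [-0.0003  0.1673  0.2597]
[[ 0.0003  1.      0.0007]
 [-0.0001  0.0007 -1.    ]
 [-1.      0.0003  0.0001]]
```

View pics/b1.png

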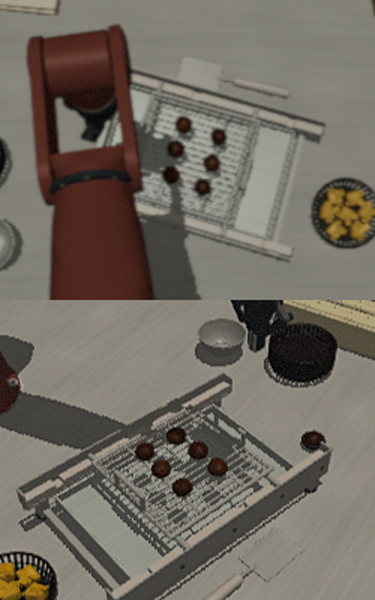

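>>> move_arm([
  [[0.01,0,0],[0,0,0],1],
  [[0.03,0,0],[0,0,0],1],
  [[0.055,0,0],[0,0,0],1],
  [[0.08,0,0],[0,0,0],1],
  [[0.105,0,0],[0,0,0],1],
  [[0.13,0,0],[0,0,0],1],
  [[0.147,0,0],[0,0,0],1],
  [[0.153,0,0],[0,0,0],1],
  [[0.154,0,0],[0,0,0],1],
])

```text
t: 4.03
tcp_pos: [0.5793, 0.1662, 0.1051]
eef_rot: [1.402, 1.072, -1.403]
contact_force: [-0.1, -0.2, 1.0]
gripper_width: -0.002
```

```bash
cat > look.py <<'E'
from h import *
import json,sys
k=sys.argv[1]
p=json.load(open('p.json'))
im=read_camera("scene")[:,:,::-1]; wi=read_camera("wrist")[:,:,::-1]
o=telemetry.get_obs()
th=p[2];A=np.array([[np.cos(th),-np.sin(th),0],[np.sin(th),np.cos(th),0],[0,0,1]])
print(o['t'],"stand tcp",A.T@(o['tcp_pos']-[p[0],p[1],0]),"F stand",A.T@o['contact_force'])
cv2.imwrite(f"pics/s{k}.png",cv2.resize(im[110:320,120:380],None,fx=3,fy=2.8,interpolation=cv2.INTER_CUBIC)[:600,:800])
cv2.imwrite(f"pics/w{k}.png",wi)
E
python3 look.py 2
```

```text
4.125 stand tcp [0.0007 0.167  0.1062] F stand [ 0.8374  0.2238 -0.3809]
```

View pics/s2.png

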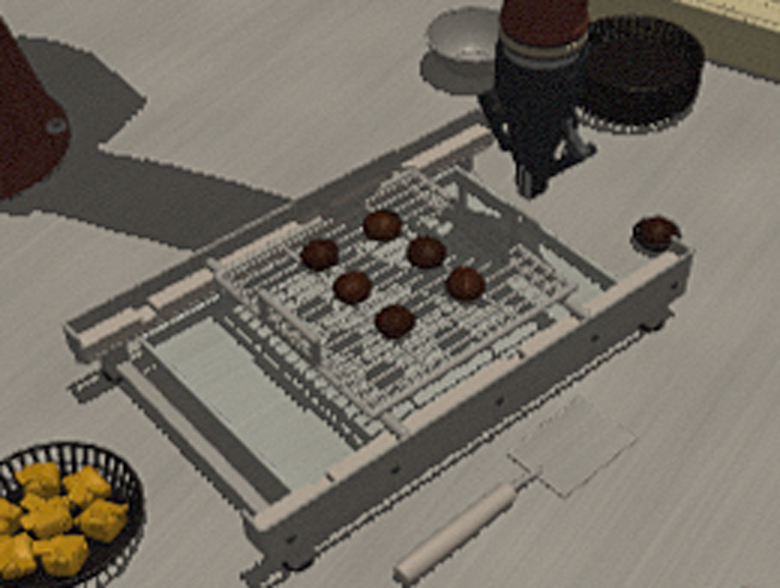

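View pics/w2.png

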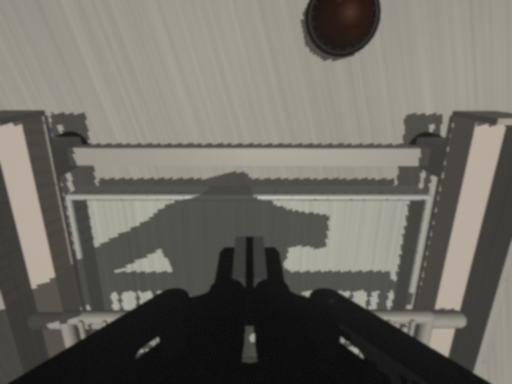

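>>> move_arm([
  [[0,0,0.003],[0,0,0],1],
  [[0,0,0.008],[0,0,0],1],
  [[0,0,0.013],[0,0,0],1],
  [[0,0,0.018],[0,0,0],1],
  [[0,0,0.022],[0,0,0],1],
  [[0,0,0.025],[0,0,0],1],
  [[0,0,0.027],[0,0,0],1],
  [[0,0,0.029],[0,0,0],1],
  [[0,0,0.031],[0,0,0],1],
  [[0,0,0.033],[0,0,0],1],
])

```text
t: 5.38
tcp_pos: [0.5706, 0.1344, 0.1053]
eef_rot: [1.402, 1.072, -1.402]
contact_force: [0.5, -0.6, 1.2]
gripper_width: 0.001
```

>>> move_arm([
  [[0,0,0.002],[0,0,0],1],
  [[0,0,0.004],[0,0,0],1],
  [[0,0,0.006],[0,0,0],1],
  [[0,0,0.008],[0,0,0],1],
  [[0,0,0.01],[0,0,0],1],
])

```text
t: 6.0
tcp_pos: [0.568, 0.125, 0.1053]
eef_rot: [1.402, 1.072, -1.402]
contact_force: [1.2, 3.6, -0.1]
gripper_width: 0.004
```

```bash
python3 look.py 3
```

```text
6.1 stand tcp [0.0001 0.1235 0.1054] F stand [ 0.0795  2.9139 -0.3695]
```

View pics/s3.png

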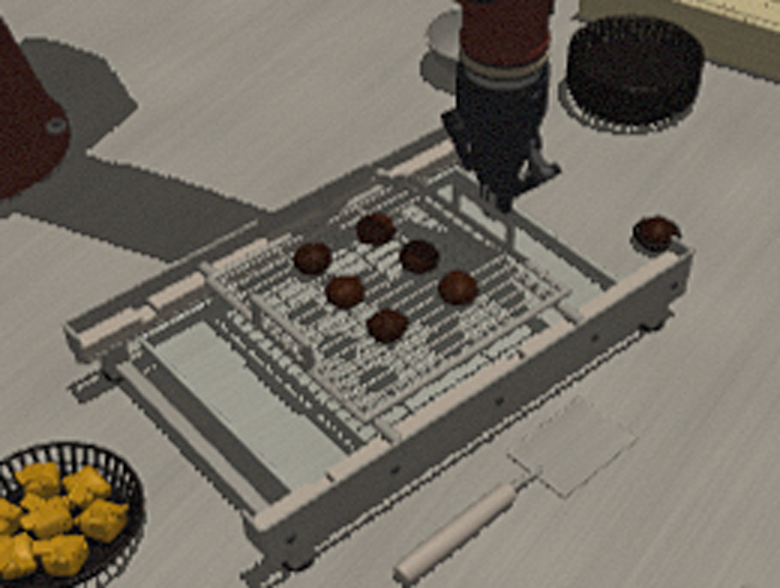

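>>> move_arm([
  [[0,0,0.002],[0,0,0],1],
  [[0,0,0.005],[0,0,0],1],
  [[0,0,0.008],[0,0,0],1],
  [[0,0,0.011],[0,0,0],1],
  [[0,0,0.014],[0,0,0],1],
  [[0,0,0.017],[0,0,0],1],
  [[0,0,0.02],[0,0,0],1],
  [[0,0,0.023],[0,0,0],1],
  [[0,0,0.025],[0,0,0],1],
  [[0,0,0.027],[0,0,0],1],
])

```text
t: 7.35
tcp_pos: [0.5609, 0.0987, 0.1054]
eef_rot: [1.402, 1.072, -1.402]
contact_force: [0.4, 3.5, -0.5]
gripper_width: -0.001
```

```bash
python3 look.py 4
```

```text
7.45 stand tcp [-0.      0.0964  0.1053] F stand [0.6307 2.0341 0.2173]
```

View pics/s4.png

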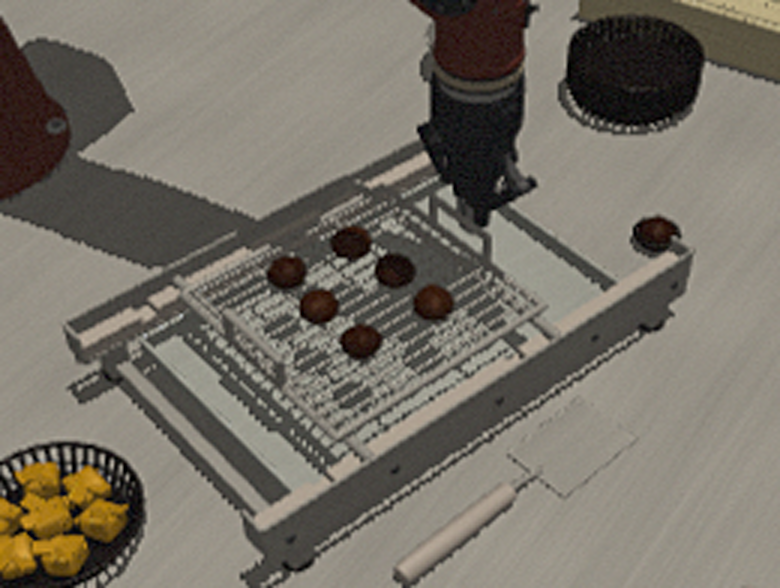

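>>> move_arm([
  [[0,0,0.0015],[0,0,0],1],
  [[0,0,0.003],[0,0,0],1],
  [[0,0,0.0045],[0,0,0],1],
  [[0,0,0.006],[0,0,0],1],
  [[0,0,0.0075],[0,0,0],1],
  [[0,0,0.009],[0,0,0],1],
  [[0,0,0.0105],[0,0,0],1],
  [[0,0,0.012],[0,0,0],1],
  [[0,0,0.0135],[0,0,0],1],
  [[0,0,0.015],[0,0,0],1],
])

```text
t: 8.7
tcp_pos: [0.5569, 0.0842, 0.1053]
eef_rot: [1.402, 1.072, -1.402]
contact_force: [0.8, 4.2, -0.9]
gripper_width: 0.003
```

>>> move_arm([
  [[0,0,0.0012],[0,0,0],1],
  [[0,0,0.0024],[0,0,0],1],
  [[0,0,0.0036],[0,0,0],1],
  [[0,0,0.0048],[0,0,0],1],
  [[0,0,0.006],[0,0,0],1],
])

```text
t: 9.32
tcp_pos: [0.5554, 0.0785, 0.1053]
eef_rot: [1.402, 1.072, -1.402]
contact_force: [1.1, 3.2, 0.4]
gripper_width: -0.002
```

```bash
python3 look.py 5
```

```text
9.425 stand tcp [-0.      0.0755  0.1053] F stand [-0.5399  2.6772  1.5305]
```

View pics/s5.png

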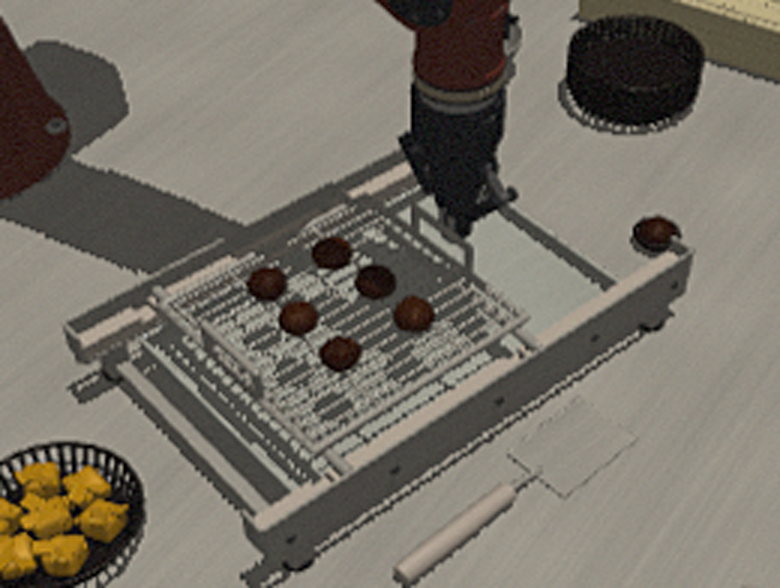

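Near the notches (bar at about (340,467), notch edge beside it). I'll go on in 1 mm steps and watch the force.

>>> move_arm([
  [[0,0,0.0012],[0,0,0],1],
  [[0,0,0.0024],[0,0,0],1],
  [[0,0,0.0036],[0,0,0],1],
  [[0,0,0.0048],[0,0,0],1],
  [[0,0,0.006],[0,0,0],1],
])

```text
t: 10.05
tcp_pos: [0.5538, 0.0727, 0.1053]
eef_rot: [1.402, 1.072, -1.402]
contact_force: [1.2, 3.2, -0.2]
gripper_width: 0.001
```

>>> move_arm([
  [[0,0,0.001],[0,0,0],1],
  [[0,0,0.002],[0,0,0],1],
  [[0,0,0.003],[0,0,0],1],
  [[0,0,0.004],[0,0,0],1],
])

```text
t: 10.55
tcp_pos: [0.5527, 0.0687, 0.1052]
eef_rot: [1.402, 1.072, -1.402]
contact_force: [0.3, 2.4, -0.2]
gripper_width: 0.001
```

```bash
python3 look.py 6
```

```text
10.65 stand tcp [-0.0002  0.0653  0.1051] F stand [ 0.353   0.8366 -0.4309]
```

View pics/s6.png

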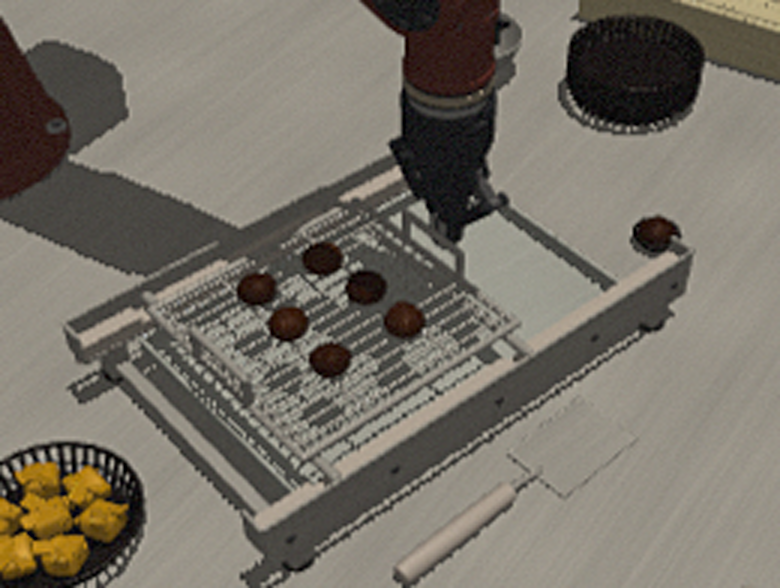

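>>> move_arm([
  [[0,0,0.001],[0,0,0],1],
  [[0,0,0.002],[0,0,0],1],
  [[0,0,0.003],[0,0,0],1],
  [[0,0,0.004],[0,0,0],1],
])

```text
t: 11.15
tcp_pos: [0.5517, 0.0647, 0.1053]
eef_rot: [1.402, 1.071, -1.402]
contact_force: [-0.1, -0.0, -1.6]
gripper_width: -0.0
```

```bash
python3 look.py 7
```

```text
11.25 stand tcp [0.     0.0615 0.1053] F stand [ 0.6347 -0.0521 -0.472 ]
```

View pics/s7.png

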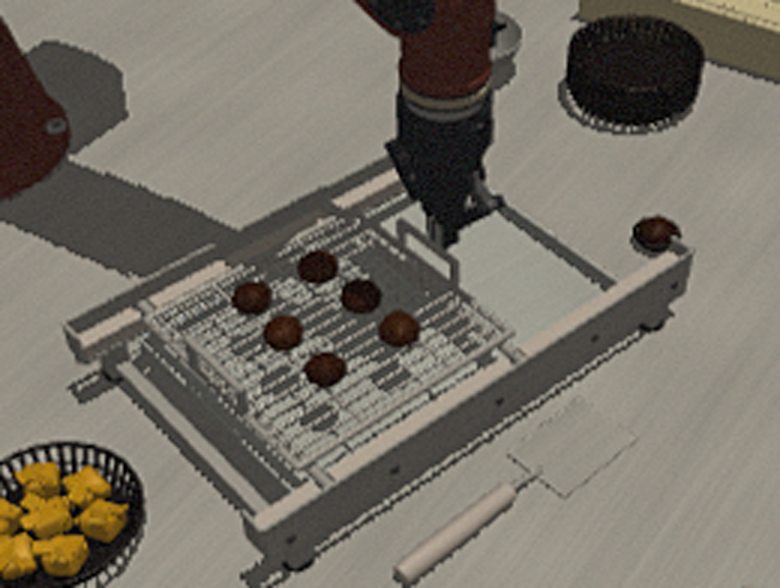

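>>> move_arm([
  [[0,0,0.001],[0,0,0],1],
  [[0,0,0.002],[0,0,0],1],
  [[0,0,0.003],[0,0,0],1],
])

```text
t: 11.62
tcp_pos: [0.5512, 0.0629, 0.1054]
eef_rot: [1.404, 1.072, -1.401]
contact_force: [0.3, 3.3, -0.6]
gripper_width: -0.001
```

>>> move_arm([
  [[0,0,0.001],[0,0,0],1],
  [[0,0,0.001],[0,0,0],1],
])

```text
t: 11.88
tcp_pos: [0.5508, 0.0615, 0.1054]
eef_rot: [1.403, 1.072, -1.402]
contact_force: [1.0, 3.9, -0.9]
gripper_width: 0.003
```

>>> move_arm([
  [[0,0,0.0005],[0,0,0],1],
  [[0,0,0.001],[0,0,0],1],
  [[0,0,0.001],[0,0,0],1],
])

```text
t: 12.25
tcp_pos: [0.5505, 0.0602, 0.1054]
eef_rot: [1.402, 1.072, -1.402]
contact_force: [0.2, 4.1, 0.2]
gripper_width: -0.003
```

>>> move_arm([
  [[0,0,0.0005],[0,0,0],1],
  [[0,0,0.001],[0,0,0],1],
  [[0,0,0.001],[0,0,0],1],
])

```text
t: 12.62
tcp_pos: [0.5502, 0.0592, 0.1053]
eef_rot: [1.402, 1.072, -1.402]
contact_force: [0.7, 2.8, -0.3]
gripper_width: -0.002
```

>>> move_arm([
  [[0,0,0.0005],[0,0,0],1],
  [[0,0,0.001],[0,0,0],1],
  [[0,0,0.001],[0,0,0],1],
])

```text
t: 13.0
tcp_pos: [0.55, 0.0585, 0.1054]
eef_rot: [1.403, 1.072, -1.402]
contact_force: [2.1, 4.9, -0.4]
gripper_width: -0.001
```

```bash
python3 look.py 8
```

```text
13.1 stand tcp [0.     0.055  0.1054] F stand [-0.1414  4.7037  0.1642]
```

View pics/s8.png

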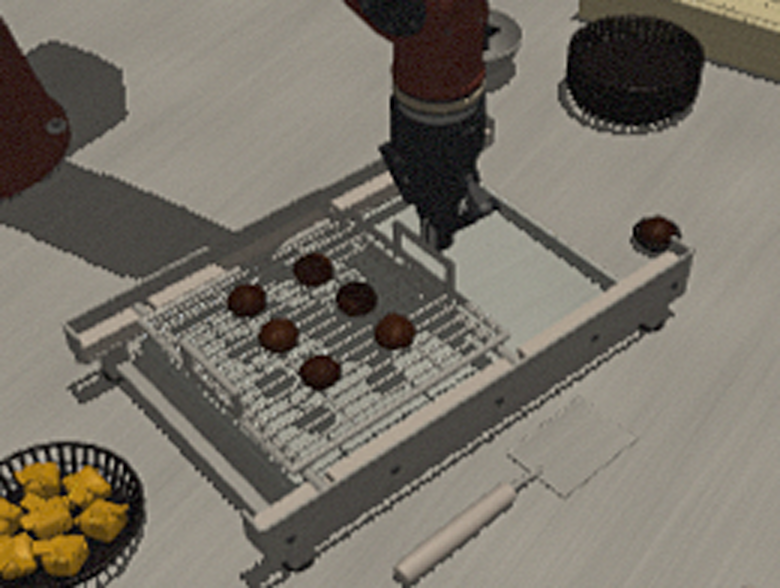

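>>> move_arm([
  [[0,0,0.0005],[0,0,0],1],
  [[0,0,0.001],[0,0,0],1],
  [[0,0,0.0015],[0,0,0],1],
  [[0,0,0.0015],[0,0,0],1],
])

```text
t: 13.6
tcp_pos: [0.5501, 0.0582, 0.1055]
eef_rot: [1.405, 1.073, -1.4]
contact_force: [2.2, 8.7, -0.5]
gripper_width: -0.004
```

>>> move_arm([
  [[0,0,-0.001],[0,0,0],1],
  [[0,0,-0.003],[0,0,0],1],
  [[0,0,-0.007],[0,0,0],1],
  [[0,0,-0.013],[0,0,0],1],
  [[0,0,-0.02],[0,0,0],1],
  [[0,0,-0.028],[0,0,0],1],
  [[0,0,-0.036],[0,0,0],1],
  [[0,0,-0.042],[0,0,0],1],
  [[-0.005,0,-0.045],[0,0,0],1],
  [[-0.015,0,-0.045],[0,0,0],1],
])

```text
t: 14.85
tcp_pos: [0.561, 0.1004, 0.1204]
eef_rot: [1.401, 1.072, -1.403]
contact_force: [-0.1, 1.0, -0.7]
gripper_width: -0.003
```

>>> move_arm([
  [[-0.02,0,0],[0,0,0],1],
  [[-0.05,0,0],[0,0,0],1],
  [[-0.08,0,-0.005],[0,0,0],1],
  [[-0.11,0,-0.02],[0,0,0],1],
  [[-0.14,0,-0.05],[0,0,0],1],
  [[-0.16,0,-0.08],[0,0,0],1],
  [[-0.17,0,-0.11],[0,0,0],1],
  [[-0.17,0,-0.14],[0,0,0],1],
  [[-0.17,0,-0.15],[0,0,0],1],
  [[-0.17,0,-0.15],[0,0,0],1],
])

```text
t: 16.1
tcp_pos: [0.6006, 0.2449, 0.2908]
eef_rot: [1.401, 1.071, -1.402]
contact_force: [0.4, 0.0, 0.7]
gripper_width: -0.002
```

```bash
python3 look.py 9
python3 - <<'E'
from h import *
im=read_camera("top")[:,:,::-1]
cv2.imwrite("pics/t9.png",cv2.resize(im[125:280,185:385],None,fx=4,fy=3.87,interpolation=cv2.INTER_CUBIC))
E
```

```text
16.2 stand tcp [0.0001 0.2472 0.2904] F stand [ 0.5525 -0.7659 -0.653 ]
```

View pics/s9.png

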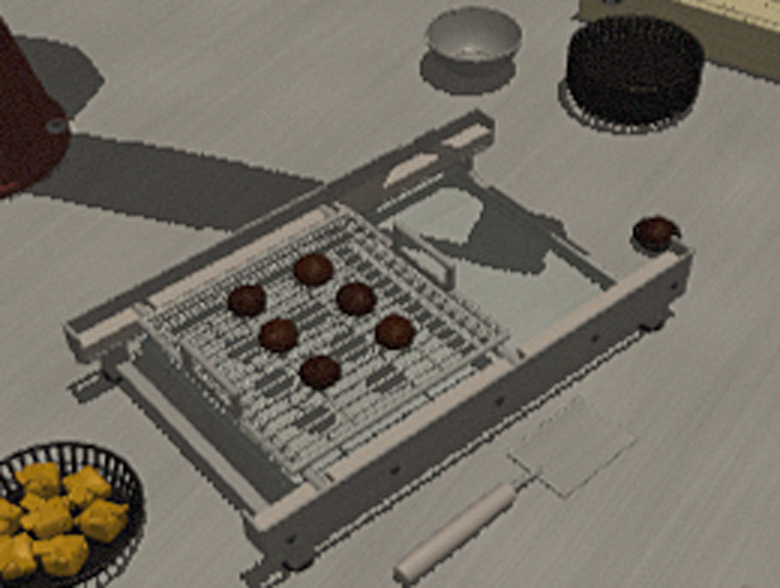

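View pics/t9.png

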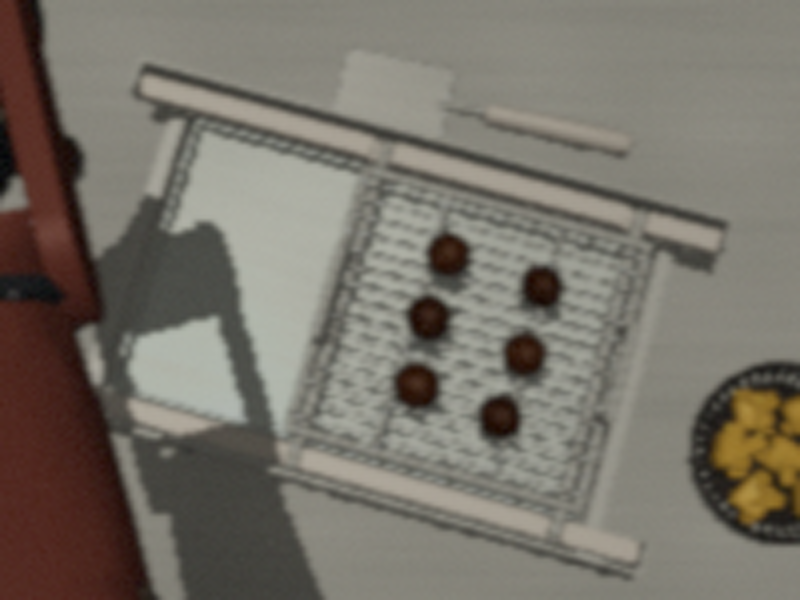

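```bash
python3 -c "
from bench import ticket; print(ticket.sign_off())"
```

```text
the job is handed in; nothing more can be done
None
```

The grid is home, with both cross bars in their notches, and the job is handed in at about 16 s. I pushed it by the trailing loop with closed fingertips: up to about 24 mm/s at first, then about 12 mm/s and about 8 mm/s near the notches.

- **Drop:** the push force fell from about 3 N to 0, and the grid sat visibly lower in the scene picture.
- **Locked:** a gentle further push went on for a few millimetres at 3 to 5 N. It then stopped dead at about 9 N, so the bars are against the notch walls.
- **After backing off and lifting clear:** the last scene and top pictures show the bars in the notches on both rails. All six chestnuts are in their places, and the tray, spatula and spare chestnut are where they were. The bowl and tray stack look unmoved in the scene picture; the last top picture was cropped short of them. The hand touches nothing.

My first fit of the stand's position from the pictures was a few millimetres off against the top view. I therefore went by force and fresh pictures for the last stretch.

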